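# Restack the pivot of a monitor arm

## Robot

A 6-joint arm with a two-finger parallel gripper is mounted at the origin on the work surface. World frame = base frame: x ahead of the robot, y to its left, z up, the work surface at z = 0. Lengths are in m, angles in rad, forces in N, time in s.
With the tool pointing down it reaches from about 0.275 to 0.75 m from the base axis. Payload 10.2 kg.
Tool frame: the origin (TCP) lies at the centre of the arm's flange, where the gripper is bolted on; the fingertips stand 173 mm ahead of it and the grasp point (between the pads) lies ahead of it (r.grip_depth is the y of the grasp point in the tool frame, in m); y points along the fingers, x is the direction in which the jaws open and shut, and the axes are right-handed (so a half turn about y gives the same grasp; the last joint's range is limited). The gripper opens to 85 mm and grips with 20 to 120 N. Pads are 22 mm wide; open, the fingers measure 114 mm over their backs; the gripper's body (76 mm by 85 mm) begins 54 mm behind the grasp point. The pads swing forward as they close: fully open they stand 13 mm farther back than shut.
Start: joints at [1.03, 0.313, 1.498, -0, 1.331, -0.223], TCP at [0.164, 0.499, 0.405] pointing down, gripper open.
Joint ranges: [-2.94, 2.94], [-0.97, 2.17], [0.19, 2.56], [-1.23, 4.37], [0.02, 3.11], [-2.88, 2.88]. Speed limits (rad/s): [2.39, 2.39, 3.01, 3.14, 3.14, 3.14].

## Interface

Orientations are given as a unit quaternion [w, x, y, z].
In Python, from station import sense, cams, close_job, r gives the robot as it stands.
- The arm moves only by the shell command python3 -m crank 'ROWS'. ROWS is JSON, a list of rows, each a list of 7 numbers: the shift along the tool's x, y, z in cm, then the turn, a rotation vector about the tool's x, y, z in rad, then the opening, from -1 (shut) to 1 (fully open). In form: [[tx, ty, tz, wx, wy, wz, jaw], ...]. A call has 1 to 8 rows; each row is the pose to reach, as a shift and turn from the pose measured when the call began, along the tool's axes at that moment; what a row does not reach only later rows make up. A row lasts 1/8 s, in which the tool goes at most 62.5 mm and 10.7 degrees, less where a joint would pass 70% of its speed; a pose out of reach is approached as far as the arm can. A call with a gripper value outside its range is refused whole. The fingers move at their own pace and stop on an object; the grip force is fixed at half the most. Time passes only in rows, so rows that repeat a pose let the fingers close. It gives the time, the measured TCP pose, the force and the opening at its end, in the units of the state.
- sense(): the state, without advancing time (a new reading comes with each control period).
- cams.camera(name): name is "scene" or "top"; returns the picture (400x640x3 uint8, red, green, blue); there is no depth.
- cams.camera_info(name): a dict with "intrinsics" (3x3 intrinsics, pixels), "rvec" (rotation vector, rad) and "tvec" (3), from world to camera coordinates, as OpenCV has them. Camera axes: x right, y down, z forward; pixel columns grow to the right and rows downward; lengths in m; the calibration is good to about 2 mm. A picture is of the moment at which its call begins. camera_info takes no time and is no camera call.
- close_job(): hands the job in, once; it reports no verdict.
The state is a dict: "time": time; "qpos": joint angles; "dq": joint speeds; "tau": joint torques, N m; "tool_pos": TCP position; "eef_rot": TCP orientation; "ft_force": force on the tool from outside, world axes, zero at the start; "ft_torque": the same for the moment, N m; "opening": finger opening in m.
Only numpy, scipy, OpenCV 4.12 (cv2) and the standard library are available. Lean on these libraries where they do the work, as an engineer would, in place of code of your own. Each camera call takes 0.05 s, during which the arm holds its last target.

## Task

Rebuild the pivot of the monitor arm: take the rings from the blue mat and thread them onto the mount's steel spindle, biggest first and each fully home before you fetch the next: the black bush, then the yellow washer (turn it under a light press until it drops over the spindle's two flats), then the small grey metal collar (push it down until it clicks in under the two brass balls). Ease them on by feel, never pressing one on with more than 50 N, let go of them, and leave the white spare ring and everything else on the desk where it is.

Things in the scene. Friction and masses are not known exactly. Their poses are not given: they have to be found in the camera images.
- mount: Bolt-through desk mount of a monitor arm, fixed: grey plate 120 x 110 x 8 mm with a screw at each corner and a round hub (48 mm across) whose flat top is 22 mm above the desk. Origin on the desk under the middle of the plate, on the spindle's axis; x along the 120 mm side, z up. A steel spindle stands on the hub in three steps: round, round with two flats, round; all heights here are above the desk.
- round_step (a point): Foot of the spindle's lower step, on the axis on top of the hub, 22 mm up. The step is round, 34 mm across, from 22 to 40 mm, its top edge chamfered 2 mm. It is plain, without balls.
- flat_step (a point): Top of the spindle's middle step, on the axis, 54 mm up. The step is 24 mm round with two opposite flats 14 mm apart, from 40 to 54 mm, its top edge chamfered 1.5 mm. Which way the flats face has nothing to do with the plate or with this point's axes: it differs every time and must be seen or felt.
- spindle_tip (a point): End of the spindle, on the axis, 79 mm up. The upper step is round, 12 mm across, from 54 mm to 73 mm, then a conical nose down to 5 mm across at the tip. Two opposite brass spring balls stand 3 mm out of it at 69.5 mm.
- bush_center (a point): Black plastic bush, a plain ring 60 mm outside, 36 mm round hole, 16 mm high; the point is its centre, half-way up, z along its hole. It goes over the 34 mm step and is home with its underside on the hub (22 mm above the desk). Set straight on the spindle it slides home nearly by its own weight.
- washer_center (a point): Yellow washer, 50 mm outside, 12 mm thick; its 27 mm round hole has two flats 17 mm apart. The point is its centre, half-way up, z along its hole, the flats along x. It goes over the middle step only when turned within about 8 degrees (every half turn fits); until then its underside stops 52 to 54 mm up, lower the nearer it is. Home: its underside is 40 mm up, on the 34 mm step.
- collar_center (a point): Small grey metal collar, 38 mm outside, 14 mm round hole, 12 mm high; the point is its centre, half-way up, z along its hole. It goes over the 12 mm step; pushed past the two upper balls (some 8 to 20 N) it clicks under them and is home with its underside on the middle step's top (54 mm above the desk).
- spare_center (a point): White spare ring, 50 mm outside, 18 mm round hole, 12 mm high, not wanted; the point is its centre, half-way up. It and the three rings lie flat on the blue mat, which is 3 mm thick, in any order.
- mobile: Black mobile phone with a keypad, 112 x 60 x 13 mm, lying on the desk; origin under its middle.
- pen: White and blue ballpoint pen, 140 mm long, lying on the desk; origin under its middle.
- eraser: Orange eraser, 36 x 24 x 14 mm; origin under its middle.
- mug: White mug, 80 mm across and 95 mm high; origin under its middle.
- driver: Red-handled screwdriver lying on the desk; origin under it.
- stapler: Black stapler, 135 x 36 x 51 mm; origin under its middle.
Not all that is in view belongs to the job. Leave any purple or red look-alike of the part that bears collar_center alone.

How it is judged:
By the outcome, as a careful person would: the job done as asked, in the order asked, and still so for the second after the job is handed in, with the robot touching nothing.
It also fails if it takes over 72 s, if anything falls off the work surface, if the arm or the gripper's body presses on something with over 40 N, if the wrist force passes 120 N, or if a joint passes its speed limit or range.

## Working session

There is one attempt and no reset: what is moved stays moved. The work goes in short steps, Python scripts to look and compute and a shell command to move; the robot and the scene stay as the last step left them, time stands still between calls to the robot, and variables do not carry over. Pictures are saved under pics/ and viewed, and the job is handed in when it is done.

```bash
ls; mkdir -p pics; python3 - <<'E'
from station import sense,cams,r
import cv2
s=sense();print(s, r.grip_depth)
for n in("scene","top"):
    cv2.imwrite(f"pics/{n}0.png",cams.camera(n)[:,:,::-1]);print(n,cams.camera_info(n))
E
```

```text
pics
{'time': 0.0, 'qpos': array([ 1.02958949e+00,  3.13412290e-01,  1.49846880e+00,  3.09267124e-05,
        1.33100882e+00, -2.23398096e-01]), 'dq': array([-0.00137106,  0.00032467, -0.00032386, -0.0012054 , -0.0009049 ,
        0.00073077]), 'tau': array([-6.63240407e-04, -4.12263393e+01, -2.59738898e+01, -2.25322924e-04,
        4.16923678e-03, -1.84536486e-05]), 'tool_pos': array([0.16403559, 0.49866056, 0.40414229]), 'eef_rot': array([-0.57265012,  0.57299041,  0.41415413, -0.41500624]), 'ft_force': array([ 0.08030666,  0.19628141, -0.07076933]), 'ft_torque': array([-0.01306126,  0.01038201,  0.03508199]), 'opening': 0.08534903591613863} 0.1547
scene {'intrinsics': array([[405.40750901,   0.        , 316.27856513],
       [  0.        , 405.40750901, 206.37358266],
       [  0.        ,   0.        ,   1.        ]]), 'rvec': array([ 2.06843031,  1.24394853, -0.54723231]), 'tvec': array([-0.29788863, -0.2669037 ,  1.44340654])}
top {'intrinsics': array([[426.05856643,   0.        , 319.14285444],
       [  0.        , 426.05856643, 191.25288286],
       [  0.        ,   0.        ,   1.        ]]), 'rvec': array([ 2.19309078, -2.18417881,  0.06949285]), 'tvec': array([0.06256739, 0.56858732, 1.11704648])}
```

View pics/scene0.png

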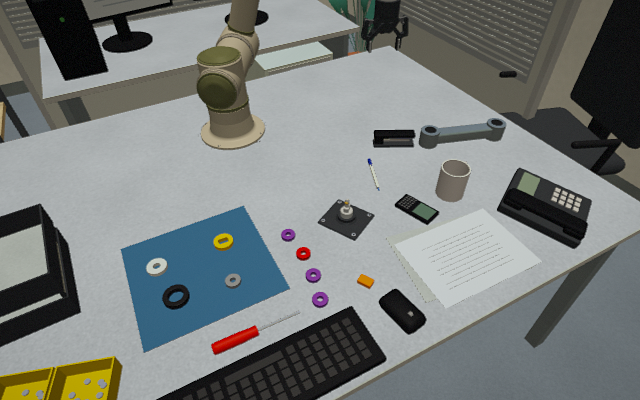

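View pics/top0.png

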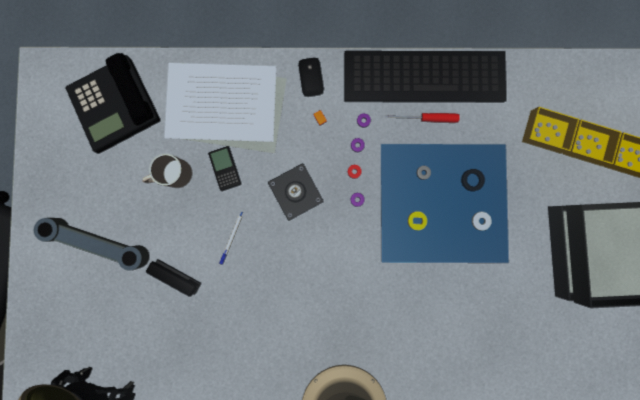

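The pictures show four rings on the blue mat. In the top view they are: black bush (472,180), yellow washer (418,221), grey ring (424,172) and white ring (482,221). The mount is at (295,191). Purple and red rings stand off the mat at about (357,120–200). Next I'll enlarge them.

```bash
python3 - <<'E'
import cv2,numpy as np
t=cv2.imread("pics/top0.png");s=cv2.imread("pics/scene0.png")
def c(im,x,y,w,h,k,n): cv2.imwrite(n,cv2.resize(im[y:y+h,x:x+w],None,fx=k,fy=k,interpolation=cv2.INTER_CUBIC))
c(t,380,140,130,90,6,"pics/ct.png")
c(s,120,215,160,110,5,"pics/cs.png")
c(t,260,155,70,70,8,"pics/mt.png")
c(s,310,190,75,60,9,"pics/ms.png")
E
```

```text
(no output)
```

View pics/ct.png

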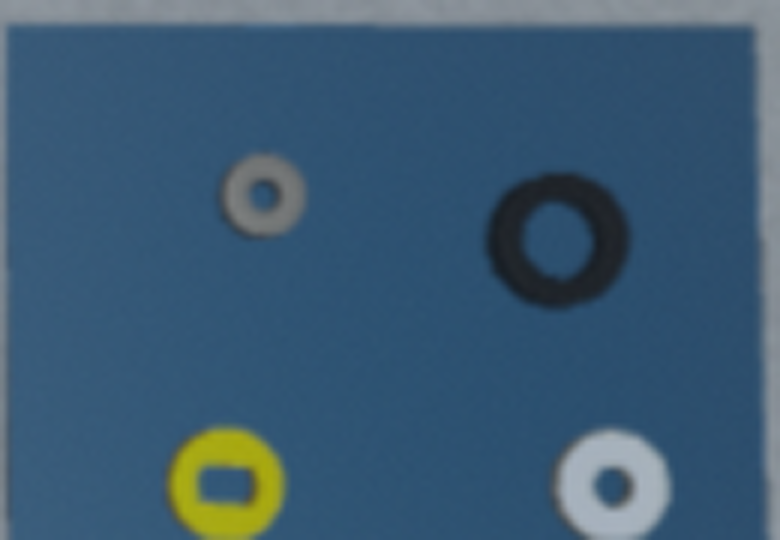

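View pics/cs.png

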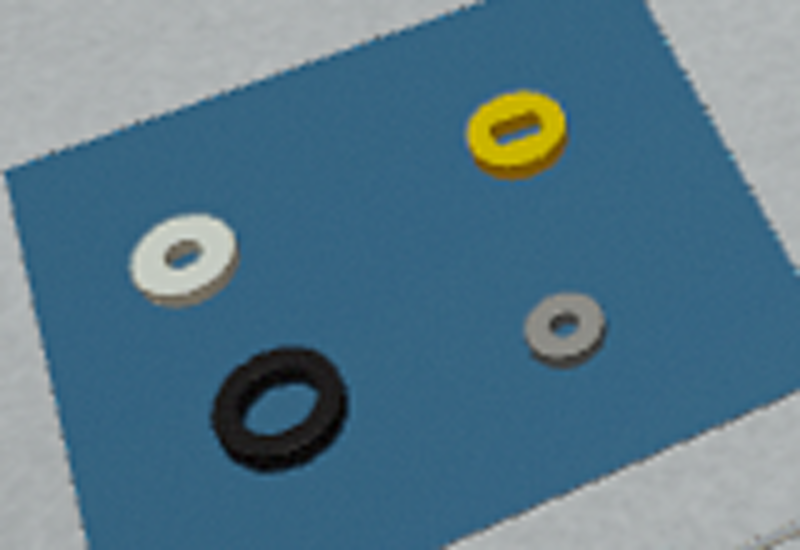

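View pics/mt.png

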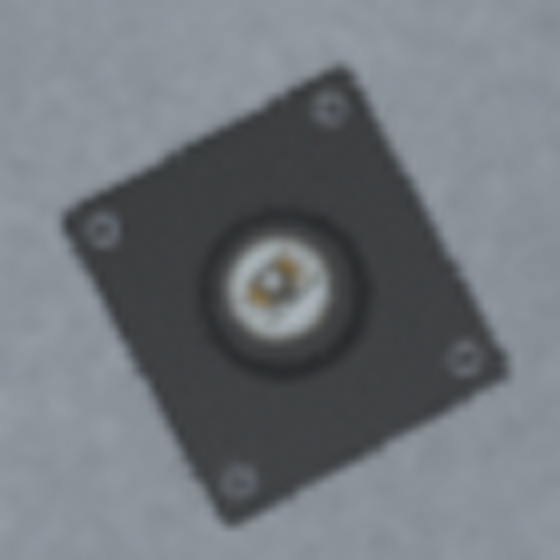

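View pics/ms.png

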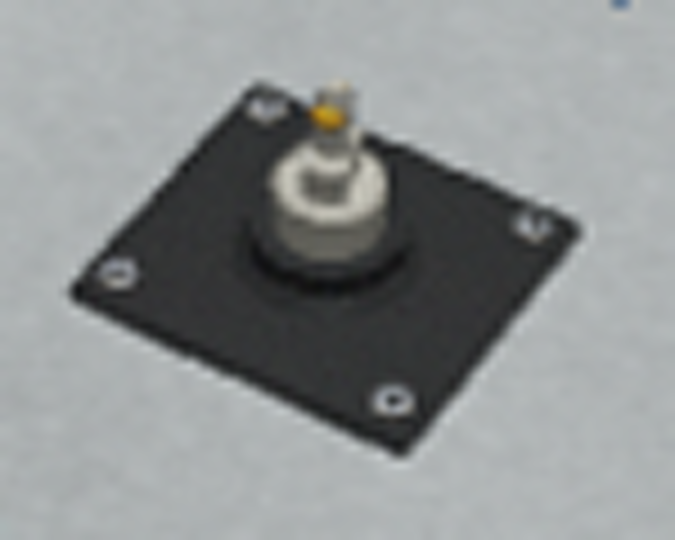

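The on-mat grey ring at top (424,172) / scene (233,280) is the only grey one, is the smallest on the mat and has a small hole. That matches the collar. The three purple rings and the red one are off the mat, so they're decoys. The white ring at top (482,221) is the spare. Next I'll triangulate.

```bash
cat > h.py <<'E'
import numpy as np,cv2
from scipy.spatial.transform import Rotation as R
from station import sense,cams,r
I={n:cams.camera_info(n) for n in("scene","top")}
def proj(n,P):
    i=I[n];return cv2.projectPoints(np.atleast_2d(np.asarray(P,float)),i["rvec"],i["tvec"],i["intrinsics"],None)[0][:,0]
def tri(ps,pt):
    M=[I[n]["intrinsics"]@np.c_[cv2.Rodrigues(I[n]["rvec"])[0],I[n]["tvec"]] for n in("scene","top")]
    X=cv2.triangulatePoints(M[0],M[1],np.array(ps,float).reshape(2,1),np.array(pt,float).reshape(2,1))[:,0];X=X[:3]/X[3]
    e=max(np.linalg.norm(proj("scene",X)[0]-ps),np.linalg.norm(proj("top",X)[0]-pt));return X,e
def onplane(n,p,z):
    i=I[n];Rm=cv2.Rodrigues(i["rvec"])[0];c=-Rm.T@i["tvec"];d=Rm.T@np.linalg.inv(i["intrinsics"])@[p[0],p[1],1];return c+d*(z-c[2])/d[2]
def pose():
    s=sense();q=s["eef_rot"];return s,np.array(s["tool_pos"]),R.from_quat([q[1],q[2],q[3],q[0]])
def move(xyz,yaw=None):
    """yaw = world angle (deg) of jaw axis x, tool y straight down. mod 180"""
    s,p,Rt=pose();X=Rt.as_matrix()
    if yaw is None: a=np.arctan2(X[1,0],X[0,0])
    else: a=np.radians(yaw)
    best=None
    for k in (-1,0,1,2):
        b=a+k*np.pi if yaw is not None else a
        x=np.array([np.cos(b),np.sin(b),0]);y=np.array([0,0,-1.]);T=np.c_[x,y,np.cross(x,y)]
        rv=(Rt.inv()*R.from_matrix(T)).as_rotvec()
        if best is None or np.linalg.norm(rv)<np.linalg.norm(best)-1e-6: best=rv
    sh=Rt.inv().apply(np.asarray(xyz)-p)*100
    print("shift cm",sh.round(2),"turn",best.round(3))
def st():
    s,p,Rt=pose();X=Rt.as_matrix()
    print("t %.2f"%s["time"],"pos",p.round(4),"yaw %.1f"%np.degrees(np.arctan2(X[1,0],X[0,0])),"down",X[:,1].round(4),"F",s["ft_force"].round(1),"T",s["ft_torque"].round(2),"open %.4f"%s["opening"],"q",s["qpos"].round(2))
E
python3 - <<'E'
from h import *
st()
f=lambda p,k,x,y:np.array([(p[0]+.5)/k-.5+x,(p[1]+.5)/k-.5+y])
for n,t,s in [("collar",(264,195),(566,324)),("bush",(559,239),(281,405)),("washer",(228,485),(517,129)),("spare",(613,486),(184,254))]:
    print(n,*tri(f(s,5,120,215),f(t,6,380,140)))
tc=[(67,217),(343,66),(508,374),(230,524)];sc=[(403,456),(72,292),(262,82),(582,230)]
import itertools
C=[]
for k in range(4):
  o=[tri(f(sc[(i+k)%4],9,310,190),f(tc[i],8,260,155)) for i in range(4)]
  if max(e for _,e in o)<5: print(k,o,np.mean([x for x,_ in o],0))
print("tip",tri(f((338,88),9,310,190),f((277,283),8,260,155)))
print([onplane("top",f(t,8,260,155),.008) for t in tc])
a,b=[onplane("top",f(t,6,380,140),.015) for t in((197,466),(254,467))];print("flats dir",np.degrees(np.arctan2(*(b-a)[1::-1])))
E
```

```text
t 0.10 pos [0.164  0.4987 0.4042] yaw 71.8 down [-6.e-04 -9.e-04 -1.e+00] F [-0.5  0.9  0.7] T [-0.02  0.03 -0.01] open 0.0855 q [ 1.03  0.31  1.5   0.    1.33 -0.22]
collar [ 0.6214668  -0.21311743  0.01646244] 0.6416523633835438
bush [ 0.60215471 -0.3444209   0.01654475] 0.5740577743427199
washer [ 0.49240149 -0.19534075  0.01706971] 0.6774252669733665
spare [ 0.49245622 -0.3659036   0.01726556] 0.564505357064827
3 [(array([0.5952543 , 0.20463876, 0.00751858]), np.float64(0.7813384748392214)), (array([0.64641792, 0.11102147, 0.00540566]), np.float64(0.2898402850689334)), (array([0.54270439, 0.05562526, 0.006431  ]), np.float64(0.6213638521106024)), (array([0.49258292, 0.14925975, 0.01027831]), np.float64(0.9982924668701679))] [0.56923988 0.13013631 0.00740839]
tip (array([0.56864599, 0.12995118, 0.07934053]), np.float64(1.032318312548412))
[array([0.59423058, 0.20286711, 0.008     ]), array([0.64574971, 0.11030982, 0.008     ]), array([0.54196466, 0.05425594, 0.008     ]), array([0.49136482, 0.14710675, 0.008     ])]
flats dir -90.76961699974672
```

```bash
python3 - <<'E'
from h import *
def circ(c,rad,z,n=72):
    a=np.linspace(0,2*np.pi,n);return np.c_[c[0]+rad*np.cos(a),c[1]+rad*np.sin(a),0*a+z]
t=cv2.imread("pics/top0.png");s=cv2.imread("pics/scene0.png")
def ov(im,n,x,y,w,h,k,items,out):
    o=cv2.resize(im[y:y+h,x:x+w],None,fx=k,fy=k,interpolation=cv2.INTER_CUBIC)
    for P,col in items:
        q=(proj(n,P)-[x,y]+.5)*k-.5
        cv2.polylines(o,[np.round(q).astype(int)],False,col,1)
    return o
m=(.569,.130)
it=[(circ(m,.024,.022),(0,0,255)),(circ(m,.017,.040),(0,255,0)),(circ(m,.006,.054),(255,0,255)),(circ(m,.0025,.079),(255,255,0))]
a=ov(t,"top",275,170,40,40,10,it,0);b=ov(s,"scene",325,190,40,40,10,it,0)
a0=ov(t,"top",285,180,20,20,20,[],0);b0=ov(s,"scene",333,194,26,26,15,[],0)
b0=cv2.resize(b0,(400,400))
cv2.imwrite("pics/ov1.png",np.vstack([np.hstack([a,b])]));cv2.imwrite("pics/z1.png",np.hstack([a0,b0]))
R_=[((.6215,-.2131),.019,.007,.015),((.6022,-.3444),.030,.018,.019),((.4924,-.1953),.025,.0135,.015)]
it=[]
for c,ro,ri,z in R_: it+=[(circ(c,ro,z),(0,0,255)),(circ(c,ri,z),(0,255,0))]
cv2.imwrite("pics/ov2.png",ov(t,"top",380,140,130,95,6,it,0));cv2.imwrite("pics/ov3.png",ov(s,"scene",120,215,160,110,5,it,0))
E
```

```text
(no output)
```

View pics/ov1.png

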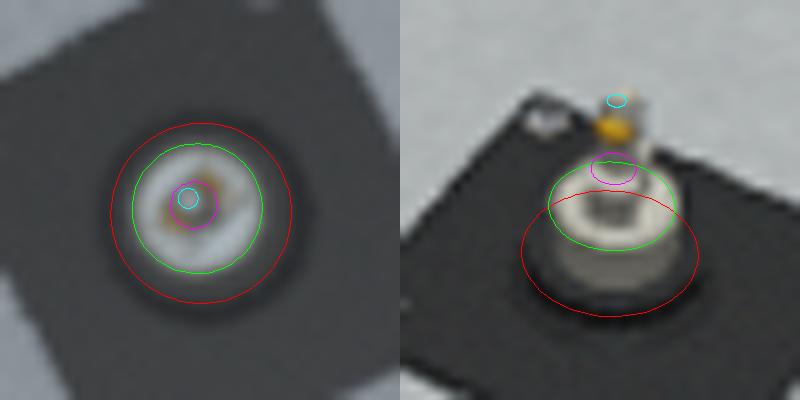

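View pics/z1.png

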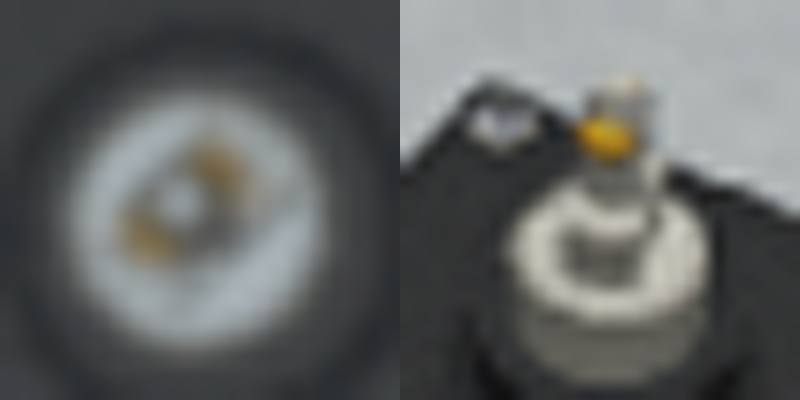

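View pics/ov2.png

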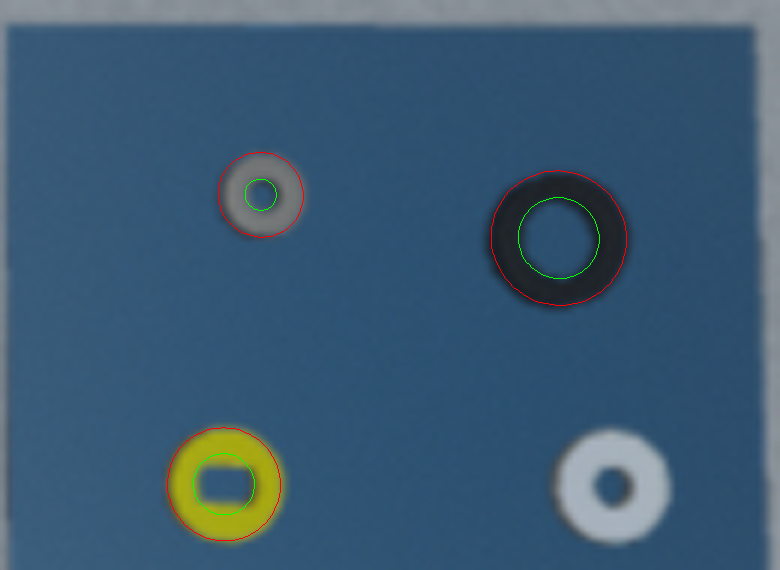

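View pics/ov3.png

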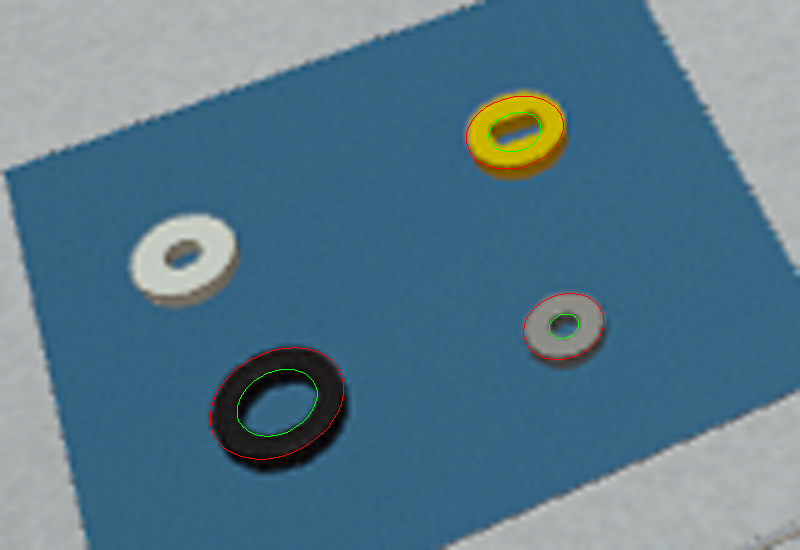

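```bash
python3 - <<'E'
from h import *
t=cv2.imread("pics/top0.png");s=cv2.imread("pics/scene0.png")
m=np.array((.569,.130))
def step(th,z,rad=.012,h=.007):
    a=np.linspace(0,2*np.pi,145);x=rad*np.cos(a);y=np.clip(rad*np.sin(a),-h,h)
    c,s_=np.cos(th),np.sin(th);return np.c_[m[0]+c*x-s_*y,m[1]+s_*x+c*y,0*a+z]
def tile(im,n,x,y,w,k,th,dx):
    o=cv2.resize(im[y:y+w,x:x+w],None,fx=k,fy=k,interpolation=cv2.INTER_CUBIC)
    o=cv2.convertScaleAbs(o,alpha=1.3,beta=-40)
    if th is not None:
      for z,c in((.054,(0,0,255)),(.040,(0,255,0))):
        cv2.polylines(o,[np.round((proj(n,step(np.radians(th),z))-[x,y]+.5+dx)*k-.5).astype(int)],True,c,1)
    return o
rows=[]
for n,im,x,y,dx in(("top",t,285,180,(-.2,0)),("scene",s,335,196,(.4,.3))):
    rows.append(np.hstack([tile(im,n,x,y,20,13,th,dx) for th in(None,-45,-30)]))
cv2.imwrite("pics/fl.png",np.vstack(rows))
i=I["scene"];print(-cv2.Rodrigues(i["rvec"])[0].T@i["tvec"])
E
```

```text
[ 1.22618938 -0.28461419  0.81169701]
```

View pics/fl.png

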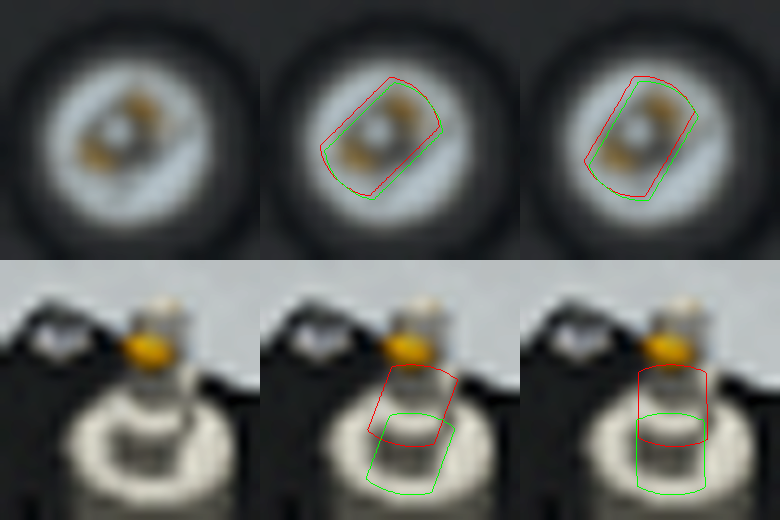

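```bash
python3 - <<'E'
from h import *
move((.602,-.3445,.26),0)
E
```

```text
shift cm [-66.39  14.47 -67.96] turn [ 0.000e+00  1.253e+00 -1.000e-03]
```

```bash
python3 -m crank '[[-66.4,14.4,-68,0,1.25,0,1],[-66.4,14.4,-68,0,1.25,0,1],[-66.4,14.4,-68,0,1.25,0,1],[-66.4,14.4,-68,0,1.25,0,1],[-66.4,14.4,-68,0,1.25,0,1],[-66.4,14.4,-68,0,1.25,0,1],[-66.4,14.4,-68,0,1.25,0,1],[-66.4,14.4,-68,0,1.25,0,1]]'; python3 - <<'E'
from h import *
st();move((.602,-.3445,.26),0)
E
```

```text
time: 1.1
tool_pos: [0.3925, 0.058, 0.3296]
eef_rot: [-0.707, 0.707, 0.0, -0.001]
ft_force: [1.1, 1.1, 0.0]
opening: 0.0854
t 1.10 pos [0.3925 0.058  0.3296] yaw 0.1 down [-2.e-04 -1.e-03 -1.e+00] F [1.1 1.1 0. ] T [ 0.   -0.01  0.05] open 0.0854 q [-0.15  0.11  1.96 -0.    1.07 -0.15]
shift cm [ 20.9    7.   -40.27] turn [ 0.001  0.001 -0.   ]
```

```bash
python3 -m crank '[[20.9,7,-40.2,0,0,0,1],[20.9,7,-40.2,0,0,0,1],[20.9,7,-40.2,0,0,0,1],[20.9,7,-40.2,0,0,0,1],[20.9,7,-40.2,0,0,0,1],[20.9,7,-40.2,0,0,0,1],[20.9,7,-40.2,0,0,0,1],[20.9,11,-40.2,0,0,0,0.75]]'; python3 - <<'E'
from h import *
st();move((.602,-.3445,.185),0)
E
```

```text
time: 2.1
tool_pos: [0.6027, -0.347, 0.2208]
eef_rot: [-0.705, 0.709, 0.001, 0.002]
ft_force: [-0.4, 1.0, -0.1]
opening: 0.0748
t 2.10 pos [ 0.6027 -0.347   0.2208] yaw -0.0 down [ 0.004  -0.0047 -1.    ] F [-0.4  1.  -0.1] T [ 0.04  0.01 -0.03] open 0.0748 q [-0.69  0.86  1.1  -0.    1.18 -0.69]
shift cm [-0.09  3.58  0.26] turn [ 0.005 -0.001  0.004]
```

```bash
python3 -m crank '[[-0.05,4.2,0.25,0,0,0,0.75],[-0.05,4.8,0.25,0,0,0,0.75],[-0.05,4.8,0.25,0,0,0,0.75]]'; python3 - <<'E'
from h import *
st();move((.602,-.3445,.172),0)
E
```

```text
time: 2.48
tool_pos: [0.6027, -0.3446, 0.1739]
eef_rot: [-0.705, 0.709, 0.002, 0.002]
ft_force: [1.0, -0.4, 0.9]
opening: 0.0749
t 2.48 pos [ 0.6027 -0.3446  0.1739] yaw -0.0 down [ 0.0047 -0.0052 -1.    ] F [ 1.  -0.4  0.9] T [-0.01  0.01  0.07] open 0.0749 q [-0.69  0.91  1.13 -0.    1.09 -0.69]
shift cm [-0.07  0.19  0.01] turn [ 0.005 -0.     0.005]
```

```bash
python3 -m crank '[[0,0.1,0,0.005,0,0.005,0.3],[0,0.1,0,0.005,0,0.005,-0.5],[0,0.1,0,0.005,0,0.005,-0.8],[0,0.1,0,0.005,0,0.005,-0.8]]'; python3 - <<'E'
from h import *
st()
E
```

```text
time: 2.98
tool_pos: [0.6033, -0.3448, 0.1761]
eef_rot: [-0.706, 0.708, 0.001, 0.001]
ft_force: [-0.7, 1.1, 6.7]
opening: 0.0574
t 2.98 pos [ 0.6033 -0.3448  0.1761] yaw -0.0 down [ 0.0032 -0.0031 -1.    ] F [-0.7  1.1  6.7] T [ 0.13  0.2  -0.06] open 0.0574 q [-0.69  0.91  1.12 -0.    1.1  -0.69]
```

```bash
python3 -m crank '[[0,0,0,0,0,0,-0.8],[0,0,0,0,0,0,-0.8]]'; python3 - <<'E'
from h import *
st()
s=cams.camera("scene")[:,:,::-1]
cv2.imwrite("pics/b1.png",cv2.resize(s[230:330,120:280],None,fx=5,fy=5,interpolation=cv2.INTER_CUBIC))
E
```

```text
time: 3.22
tool_pos: [0.6034, -0.3448, 0.1771]
eef_rot: [-0.706, 0.708, 0.002, 0.002]
ft_force: [0.3, -0.3, -0.3]
opening: 0.0574
t 3.23 pos [ 0.6034 -0.3448  0.1771] yaw 0.0 down [ 0.0043 -0.0039 -1.    ] F [ 0.3 -0.3 -0.3] T [-0.02  0.    0.01] open 0.0574 q [-0.69  0.91  1.12 -0.    1.1  -0.69]
```

View pics/b1.png

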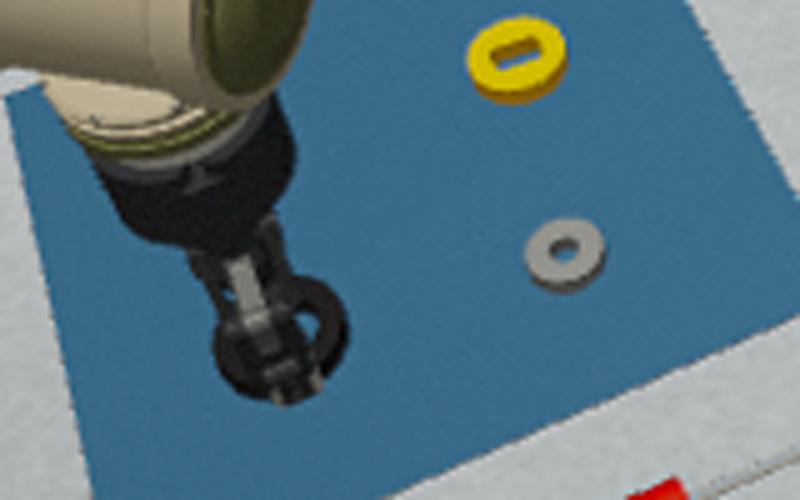

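```bash
python3 -m crank '[[0,-6,0,0.005,0,0.005,-0.8],[0,-9.5,0,0.005,0,0.005,-0.8],[0,-9.5,0,0.005,0,0.005,-0.8]]'; python3 - <<'E'
from h import *
st();move((.569,.129,.275),0)
E
```

```text
time: 3.65
tool_pos: [0.6033, -0.3446, 0.2751]
eef_rot: [-0.706, 0.708, 0.001, 0.001]
ft_force: [0.5, -0.0, -1.2]
opening: 0.0573
t 3.65 pos [ 0.6033 -0.3446  0.2751] yaw 0.0 down [ 0.0032 -0.0021 -1.    ] F [ 0.5 -0.  -1.2] T [-0.01 -0.03 -0.03] open 0.0573 q [-0.69  0.8   1.06  0.    1.28 -0.69]
shift cm [-3.42 -0.1  47.36] turn [0.002 0.    0.003]
```

```bash
python3 -m crank '[[-3.4,0,47.4,0.002,0,0.003,-0.8],[-3.4,0,47.4,0.002,0,0.003,-0.8],[-3.4,0,47.4,0.002,0,0.003,-0.8],[-3.4,0,47.4,0.002,0,0.003,-0.8],[-3.4,0,47.4,0.002,0,0.003,-0.8],[-3.4,0,47.4,0.002,0,0.003,-0.8],[-3.4,0,47.4,0.002,0,0.003,-0.8],[-3.4,0,47.4,0.002,0,0.003,-0.8]]'; python3 - <<'E'
from h import *
st();move((.569,.129,.275),0)
E
```

```text
time: 4.65
tool_pos: [0.5683, 0.1322, 0.2728]
eef_rot: [0.707, -0.707, -0.0, 0.001]
ft_force: [0.2, -0.7, -1.1]
opening: 0.0571
t 4.65 pos [0.5683 0.1322 0.2728] yaw 0.1 down [-0.0021  0.     -1.    ] F [ 0.2 -0.7 -1.1] T [-0.02 -0.01 -0.01] open 0.0571 q [0.03 0.57 1.48 0.   1.1  0.03]
shift cm [ 0.07 -0.22 -0.32] turn [-0.     0.002 -0.002]
```

```bash
python3 -m crank '[[0.07,-0.2,-0.32,0,0.002,-0.002,-0.8],[0.07,3,-0.32,0,0.002,-0.002,-0.8],[0.07,4.5,-0.32,0,0.002,-0.002,-0.8],[0.07,4.8,-0.32,0,0.002,-0.002,-0.8],[0.07,4.8,-0.32,0,0.002,-0.002,-0.8]]'; python3 - <<'E'
from h import *
st();move((.569,.129,.215),0)
s=cams.camera("scene")[:,:,::-1]
t=cams.camera("top")[:,:,::-1]
a=cv2.resize(s[170:250,300:390],None,fx=6,fy=6,interpolation=cv2.INTER_CUBIC)
b=cv2.resize(t[160:220,255:335],None,fx=6,fy=6,interpolation=cv2.INTER_CUBIC)
cv2.imwrite("pics/b2.png",a);cv2.imwrite("pics/b2t.png",b)
E
```

```text
time: 5.28
tool_pos: [0.5692, 0.1286, 0.2252]
eef_rot: [0.707, -0.707, -0.0, -0.0]
ft_force: [-0.1, 0.1, -0.3]
opening: 0.0575
t 5.28 pos [0.5692 0.1286 0.2252] yaw -0.0 down [ 5.e-04  1.e-04 -1.e+00] F [-0.1  0.1 -0.3] T [ 0.03 -0.05  0.01] open 0.0575 q [0.02 0.63 1.51 0.   1.   0.02]
shift cm [-0.02  1.02  0.04] turn [-0.    -0.     0.001]
```

View pics/b2.png

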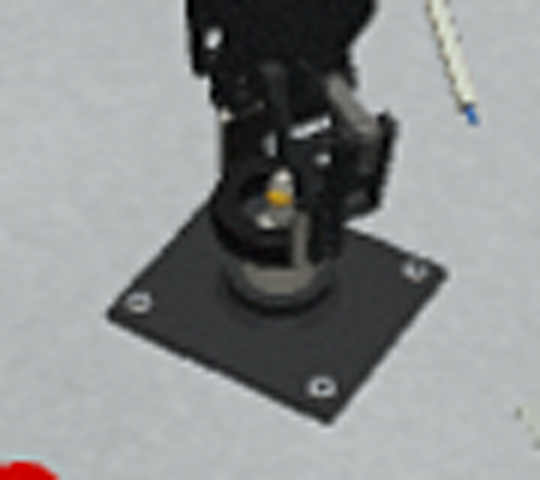

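The bush hangs level in the jaws over the spindle. The tip and brass ball show through its hole at about (280,190) in the crop. I'll descend gently.

```bash
python3 -m crank '[[0,0.5,0.04,0,0,0,-0.8],[0,0.9,0.04,0,0,0,-0.8],[0,1.2,0.04,0,0,0,-0.8],[0,1.5,0.04,0,0,0,-0.8]]'; python3 - <<'E'
from h import *
st()
E
```

```text
time: 5.88
tool_pos: [0.5692, 0.1292, 0.2104]
eef_rot: [0.707, -0.707, -0.0, -0.0]
ft_force: [-0.8, 1.5, 0.9]
opening: 0.0571
t 5.88 pos [0.5692 0.1292 0.2104] yaw -0.0 down [ 1.2e-03  2.0e-04 -1.0e+00] F [-0.8  1.5  0.9] T [0.33 0.24 0.03] open 0.0571 q [0.02 0.65 1.52 0.   0.97 0.02]
```

```bash
python3 -m crank '[[0,0.2,0,0,0,0,-0.8],[0,0.4,0,0,0,0,-0.8],[0,0.5,0,0,0,0,-0.8]]'; python3 - <<'E'
from h import *
st()
E
```

```text
time: 6.25
tool_pos: [0.5691, 0.1294, 0.2053]
eef_rot: [0.707, -0.707, -0.0, -0.0]
ft_force: [-2.5, 2.4, 1.0]
opening: 0.0569
t 6.25 pos [0.5691 0.1294 0.2053] yaw -0.0 down [ 7.e-04  4.e-04 -1.e+00] F [-2.5  2.4  1. ] T [0.4  0.41 0.01] open 0.0569 q [0.02 0.66 1.52 0.   0.96 0.02]
```

```bash
python3 -m crank '[[-0.04,0.3,0.05,0,0,0,-0.8],[-0.04,0.6,0.05,0,0,0,-0.8],[-0.04,0.8,0.05,0,0,0,-0.8],[-0.04,0.9,0.05,0,0,0,-0.8]]'; python3 - <<'E'
from h import *
st()
E
```

```text
time: 6.75
tool_pos: [0.5687, 0.1298, 0.1962]
eef_rot: [0.707, -0.707, -0.0, -0.0]
ft_force: [0.0, 0.2, -0.9]
opening: 0.0572
t 6.75 pos [0.5687 0.1298 0.1962] yaw -0.0 down [ 7.e-04  3.e-04 -1.e+00] F [ 0.   0.2 -0.9] T [0.03 0.02 0.01] open 0.0572 q [0.02 0.67 1.53 0.   0.94 0.02]
```

```bash
python3 -m crank '[[0,0.1,0,0,0,0,-0.8],[0,0.25,0,0,0,0,-0.8],[0,0.3,0,0,0,0,-0.8]]'; python3 - <<'E'
from h import *
st()
E
```

```text
time: 7.12
tool_pos: [0.5688, 0.1299, 0.195]
eef_rot: [0.707, -0.707, -0.0, -0.0]
ft_force: [-9.3, -0.5, 19.5]
opening: 0.057
t 7.12 pos [0.5688 0.1299 0.195 ] yaw 0.0 down [ 1.2e-03  1.0e-04 -1.0e+00] F [-9.3 -0.5 19.5] T [-0.19  1.44  0.02] open 0.0570 q [0.02 0.68 1.53 0.   0.94 0.02]
```

```bash
python3 -m crank '[[0,-0.05,0,0,0,0,-0.2],[0,-0.05,0,0,0,0,0.8],[0,-0.05,0,0,0,0,0.8],[0,-5,0,0,0,0,0.8],[0,-9,0,0,0,0,0.8],[0,-9,0,0,0,0,0.8]]'; python3 - <<'E'
from h import *
st()
s=cams.camera("scene")[:,:,::-1]
cv2.imwrite("pics/b3.png",cv2.resize(s[170:250,300:390],None,fx=6,fy=6,interpolation=cv2.INTER_CUBIC))
move((.4924,-.1953,.24),0)
E
```

```text
time: 7.88
tool_pos: [0.5692, 0.1299, 0.2879]
eef_rot: [0.707, -0.707, -0.003, -0.002]
ft_force: [-0.0, 0.3, -1.1]
opening: 0.0766
t 7.88 pos [0.5692 0.1299 0.2879] yaw 0.0 down [ 7.1e-03  2.0e-04 -1.0e+00] F [-0.   0.3 -1.1] T [-0.03  0.07 -0.05] open 0.0766 q [0.02 0.55 1.46 0.   1.12 0.02]
shift cm [ -7.66   4.55 -32.51] turn [-0.     0.     0.003]
```

View pics/b3.png

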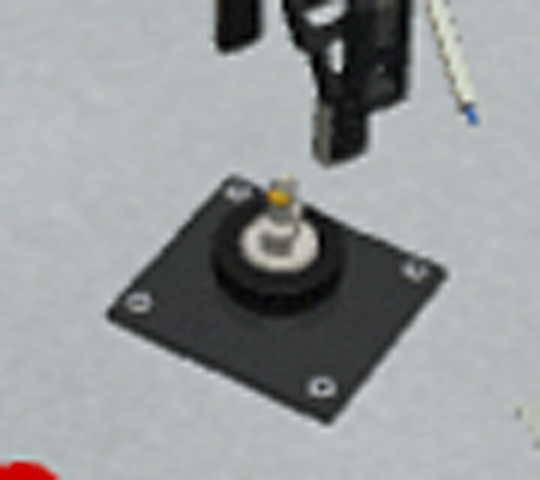

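```bash
python3 -m crank '[[-7.6,4.6,-32.5,0,0,0.003,0.6],[-7.6,4.6,-32.5,0,0,0.003,0.6],[-7.6,4.6,-32.5,0,0,0.003,0.6],[-7.6,4.6,-32.5,0,0,0.003,0.6],[-7.6,4.6,-32.5,0,0,0.003,0.6],[-7.6,4.6,-32.5,0,0,0.003,0.6],[-7.6,4.6,-32.5,0,0,0.003,0.6]]'; python3 - <<'E'
from h import *
st()
move((.4924,-.1953,.183),0)
E
```

```text
time: 8.8
tool_pos: [0.4923, -0.1964, 0.238]
eef_rot: [0.708, -0.707, 0.002, -0.0]
ft_force: [-0.9, 0.0, 0.0]
opening: 0.0682
t 8.80 pos [ 0.4923 -0.1964  0.238 ] yaw -0.2 down [-0.002   0.0016 -1.    ] F [-0.9  0.   0. ] T [ 0.01 -0.   -0.07] open 0.0682 q [-0.6   0.52  1.68  0.    0.95 -0.6 ]
shift cm [0.02 5.5  0.1 ] turn [-0.002 -0.003 -0.002]
```

```bash
python3 -m crank '[[0.02,4,0.1,-0.002,-0.003,-0.002,0.6],[0.02,5.5,0.1,-0.002,-0.003,-0.002,0.6],[0.02,5.6,0.1,-0.002,-0.003,-0.002,0.6],[0.02,5.7,0.1,-0.002,-0.003,-0.002,0.6]]'; python3 - <<'E'
from h import *
st()
move((.4924,-.1953,.182),0)
E
```

```text
time: 9.3
tool_pos: [0.4928, -0.1951, 0.1819]
eef_rot: [-0.707, 0.708, 0.001, 0.0]
ft_force: [0.3, -0.2, 0.8]
opening: 0.0684
t 9.30 pos [ 0.4928 -0.1951  0.1819] yaw 0.1 down [ 0.0014 -0.0013 -1.    ] F [ 0.3 -0.2  0.8] T [-0.02 -0.01 -0.01] open 0.0684 q [-0.6   0.61  1.71 -0.    0.83 -0.6 ]
shift cm [-0.04 -0.01 -0.02] turn [0.001 0.001 0.001]
```

```bash
python3 -m crank '[[0,0,0,0.001,0,0.001,0],[0,0,0,0.001,0,0.001,-0.8],[0,0,0,0.001,0,0.001,-0.8],[0,0,0,0.001,0,0.001,-0.8],[0,0,0,0.001,0,0.001,-0.8]]'; python3 - <<'E'
from h import *
st()
E
```

```text
time: 9.93
tool_pos: [0.4931, -0.1951, 0.1836]
eef_rot: [-0.707, 0.707, 0.001, 0.0]
ft_force: [-2.4, 2.5, 11.1]
opening: 0.046
t 9.93 pos [ 0.4931 -0.1951  0.1836] yaw 0.1 down [ 0.0018 -0.0011 -1.    ] F [-2.4  2.5 11.1] T [ 0.4   0.55 -0.01] open 0.0460 q [-0.6   0.61  1.7   0.    0.83 -0.6 ]
```

```bash
python3 -m crank '[[0,0,0,0,0,0,-0.8]]'; python3 - <<'E'
from h import *
st()
s=cams.camera("scene")[:,:,::-1]
cv2.imwrite("pics/w1.png",cv2.resize(s[190:280,170:290],None,fx=6,fy=6,interpolation=cv2.INTER_CUBIC))
E
```

```text
time: 10.05
tool_pos: [0.4933, -0.1951, 0.1844]
eef_rot: [-0.706, 0.708, 0.001, 0.001]
ft_force: [-0.4, 0.1, -0.7]
opening: 0.0455
t 10.05 pos [ 0.4933 -0.1951  0.1844] yaw 0.1 down [ 0.0029 -0.0018 -1.    ] F [-0.4  0.1 -0.7] T [-0.01  0.04 -0.03] open 0.0455 q [-0.6   0.6   1.7   0.    0.83 -0.6 ]
```

View pics/w1.png

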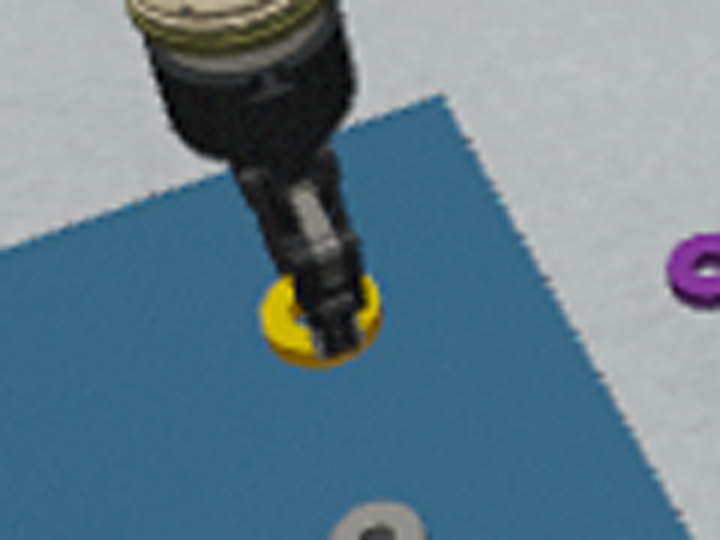

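The finger only overlaps the top part of the washer: its tip is at (338,357) and the washer's lower edge is at about 367. I'll regrasp a few mm lower for a firmer hold.

```bash
python3 -m crank '[[0,0,0,0.002,0,0.003,0.4],[0,0.2,0,0.002,0,0.003,0.4],[0,0.7,0,0.002,0,0.003,0.4],[0,0.7,0,0.002,0,0.003,0.0],[0,0.7,0,0.002,0,0.003,-0.8],[0,0.7,0,0.002,0,0.003,-0.8],[0,0.7,0,0.002,0,0.003,-0.8],[0,0.6,0,0.002,0,0.003,-0.8]]'; python3 - <<'E'
from h import *
st()
E
```

```text
time: 11.1
tool_pos: [0.4933, -0.1951, 0.1783]
eef_rot: [0.707, -0.707, -0.0, 0.0]
ft_force: [0.1, 0.0, -0.4]
opening: 0.0467
t 11.10 pos [ 0.4933 -0.1951  0.1783] yaw 0.1 down [-1.e-04  2.e-04 -1.e+00] F [ 0.1  0.  -0.4] T [-0.01  0.01  0.05] open 0.0467 q [-0.6   0.62  1.71  0.    0.82 -0.6 ]
```

```bash
python3 -m crank '[[0,-6,0,0,0,0,-0.8],[0,-9.8,0,0,0,0,-0.8],[7.6,-10.2,32.5,0,-0.5,0,-0.8],[7.6,-10.2,32.5,0,-0.5,0,-0.8],[7.6,-10.2,32.5,0,-0.5,0,-0.8],[7.6,-10.2,32.5,0,-0.5,0,-0.8],[7.6,-10.2,32.5,0,-0.5,0,-0.8],[7.6,-10.2,32.5,0,-0.5,0,-0.8]]'; python3 - <<'E'
from h import *
st();move((.569,.1303,.275),30)
E
```

```text
time: 12.1
tool_pos: [0.5689, 0.133, 0.2803]
eef_rot: [0.685, -0.685, -0.177, 0.176]
ft_force: [-0.4, -0.6, 0.2]
opening: 0.0468
t 12.10 pos [0.5689 0.133  0.2803] yaw 28.9 down [-0.e+00  5.e-04 -1.e+00] F [-0.4 -0.6  0.2] T [-0.03 -0.04 -0.02] open 0.0468 q [ 0.03  0.56  1.47  0.    1.11 -0.48]
shift cm [-0.12  0.53 -0.24] turn [-0.    -0.019  0.   ]
```

```bash
python3 -m crank '[[-0.12,0.5,-0.24,0,-0.02,0,-0.8],[-0.12,2.5,-0.24,0,-0.02,0,-0.8],[-0.12,3.8,-0.24,0,-0.02,0,-0.8],[-0.12,3.8,-0.24,0,-0.02,0,-0.8]]'; python3 - <<'E'
from h import *
st();move((.569,.1303,.2325),30)
s=cams.camera("scene")[:,:,::-1]
cv2.imwrite("pics/w2.png",cv2.resize(s[170:250,300:390],None,fx=6,fy=6,interpolation=cv2.INTER_CUBIC))
E
```

```text
time: 12.6
tool_pos: [0.5689, 0.1294, 0.2414]
eef_rot: [0.683, -0.683, -0.182, 0.184]
ft_force: [-0.4, -0.2, -0.2]
opening: 0.0471
t 12.60 pos [0.5689 0.1294 0.2414] yaw 30.0 down [-2.1e-03  4.0e-04 -1.0e+00] F [-0.4 -0.2 -0.2] T [ 0.01  0.04 -0.01] open 0.0471 q [ 0.02  0.61  1.5   0.    1.03 -0.5 ]
shift cm [0.06 0.89 0.07] turn [-0.001 -0.    -0.002]
```

View pics/w2.png

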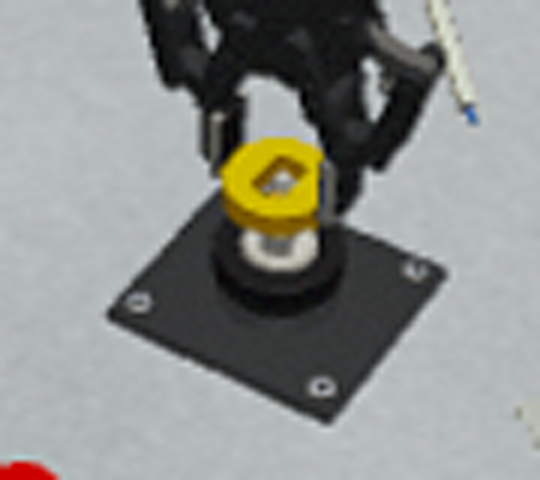

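The washer is level and the spindle tip shows inside its slot at about (283,183). I'll lower it until it touches.

```bash
python3 -m crank '[[0.06,0.5,0.07,0,0,-0.002,-0.8],[0.06,0.9,0.07,0,0,-0.002,-0.8],[0.06,1.1,0.07,0,0,-0.002,-0.8],[0.06,1.2,0.07,0,0,-0.002,-0.8]]'; python3 - <<'E'
from h import *
st();move((.569,.1303,.230),40)
E
```

```text
time: 13.15
tool_pos: [0.5693, 0.1305, 0.2302]
eef_rot: [0.683, -0.683, -0.184, 0.183]
ft_force: [0.8, 0.2, -0.2]
opening: 0.0471
t 13.15 pos [0.5693 0.1305 0.2302] yaw 30.0 down [ 0.0012  0.0014 -1.    ] F [ 0.8  0.2 -0.2] T [-0.01 -0.02  0.03] open 0.0471 q [ 0.02  0.63  1.51  0.    1.01 -0.5 ]
shift cm [-0.04  0.02 -0.01] turn [-0.    -0.174  0.002]
```

```bash
python3 -m crank '[[-0.02,0.1,-0.01,0,0,0.002,-0.8],[-0.02,0.2,-0.01,0,0,0.002,-0.8],[-0.02,0.25,-0.01,0,0,0.002,-0.8]]'; python3 - <<'E'
from h import *
st()
E
```

```text
time: 13.52
tool_pos: [0.5692, 0.1304, 0.2277]
eef_rot: [0.683, -0.683, -0.183, 0.183]
ft_force: [-0.4, -0.3, -0.1]
opening: 0.047
t 13.53 pos [0.5692 0.1304 0.2277] yaw 30.0 down [-5.e-04  4.e-04 -1.e+00] F [-0.4 -0.3 -0.1] T [-0.04 -0.02  0.03] open 0.0470 q [ 0.02  0.63  1.51  0.    1.   -0.5 ]
```

```bash
python3 -m crank '[[0,0.1,0,0,0,0,-0.8],[0,0.15,0,0,0,0,-0.8],[0,0.15,0,0,0,0,-0.8]]'; python3 - <<'E'
from h import *
st()
E
```

```text
time: 13.9
tool_pos: [0.5692, 0.1303, 0.2266]
eef_rot: [0.683, -0.683, -0.183, 0.183]
ft_force: [-1.5, -1.7, 5.5]
opening: 0.0471
t 13.90 pos [0.5692 0.1303 0.2266] yaw 30.0 down [-2.e-04  3.e-04 -1.e+00] F [-1.5 -1.7  5.5] T [-0.18  0.36  0.05] open 0.0471 q [ 0.02  0.63  1.51  0.    1.   -0.5 ]
```

```bash
python3 -m crank '[[0,0.08,0,0,-0.06,0,-0.8],[0,0.08,0,0,-0.12,0,-0.8],[0,0.08,0,0,-0.18,0,-0.8]]'; python3 - <<'E'
from h import *
st()
E
```

```text
time: 14.28
tool_pos: [0.5691, 0.1304, 0.2255]
eef_rot: [0.664, -0.663, -0.244, 0.244]
ft_force: [-0.1, 0.8, -1.0]
opening: 0.0471
t 14.28 pos [0.5691 0.1304 0.2255] yaw 40.4 down [-3.e-04  4.e-04 -1.e+00] F [-0.1  0.8 -1. ] T [ 0.02 -0.02  0.02] open 0.0471 q [ 0.02  0.63  1.51  0.    1.   -0.68]
```

```bash
python3 -m crank '[[0,0.1,0,0,-0.02,0,-0.8],[0,0.2,0,0,-0.02,0,-0.8],[0,0.25,0,0,-0.02,0,-0.8]]'; python3 - <<'E'
from h import *
st()
E
```

```text
time: 14.65
tool_pos: [0.5691, 0.1304, 0.2228]
eef_rot: [0.661, -0.661, -0.251, 0.251]
ft_force: [0.6, -0.6, -0.8]
opening: 0.0467
t 14.65 pos [0.5691 0.1304 0.2228] yaw 41.5 down [-5.e-04  4.e-04 -1.e+00] F [ 0.6 -0.6 -0.8] T [0.03 0.02 0.07] open 0.0467 q [ 0.02  0.64  1.51  0.    0.99 -0.7 ]
```

```bash
python3 -m crank '[[0,0.2,0,0,0,0,-0.8],[0,0.4,0,0,0,0,-0.8],[0,0.55,0,0,0,0,-0.8],[0,0.6,0,0,0,0,-0.8]]'; python3 - <<'E'
from h import *
st()
E
```

```text
time: 15.15
tool_pos: [0.5691, 0.1304, 0.2167]
eef_rot: [0.661, -0.661, -0.251, 0.251]
ft_force: [-0.6, 0.3, -0.1]
opening: 0.0469
t 15.15 pos [0.5691 0.1304 0.2167] yaw 41.5 down [-7.e-04  4.e-04 -1.e+00] F [-0.6  0.3 -0.1] T [-0.07 -0.    0.04] open 0.0469 q [ 0.02  0.64  1.52  0.    0.98 -0.7 ]
```

```bash
python3 -m crank '[[0,0.1,0,0,0,0,-0.8],[0,0.2,0,0,0,0,-0.8],[0,0.25,0,0,0,0,-0.8]]'; python3 - <<'E'
from h import *
st()
E
```

```text
time: 15.52
tool_pos: [0.5691, 0.1304, 0.2142]
eef_rot: [0.661, -0.661, -0.251, 0.251]
ft_force: [-1.0, -0.1, 3.2]
opening: 0.0474
t 15.53 pos [0.5691 0.1304 0.2142] yaw 41.5 down [-7.e-04  4.e-04 -1.e+00] F [-1.  -0.1  3.2] T [-0.03  0.07 -0.03] open 0.0474 q [ 0.02  0.65  1.52  0.    0.98 -0.7 ]
```

```bash
python3 -m crank '[[0,0.08,0,0,0,0,-0.8],[0,0.08,0,0,0,0,-0.8]]'; python3 - <<'E'
from h import *
st()
s=cams.camera("scene")[:,:,::-1]
cv2.imwrite("pics/w3.png",cv2.resize(s[170:250,300:390],None,fx=6,fy=6,interpolation=cv2.INTER_CUBIC))
E
```

```text
time: 15.78
tool_pos: [0.5691, 0.1304, 0.2141]
eef_rot: [0.661, -0.661, -0.251, 0.251]
ft_force: [-3.3, -0.6, 6.0]
opening: 0.047
t 15.78 pos [0.5691 0.1304 0.2141] yaw 41.6 down [-5.e-04  3.e-04 -1.e+00] F [-3.3 -0.6  6. ] T [-0.12  0.65 -0.03] open 0.0470 q [ 0.02  0.65  1.52  0.    0.98 -0.7 ]
```

View pics/w3.png

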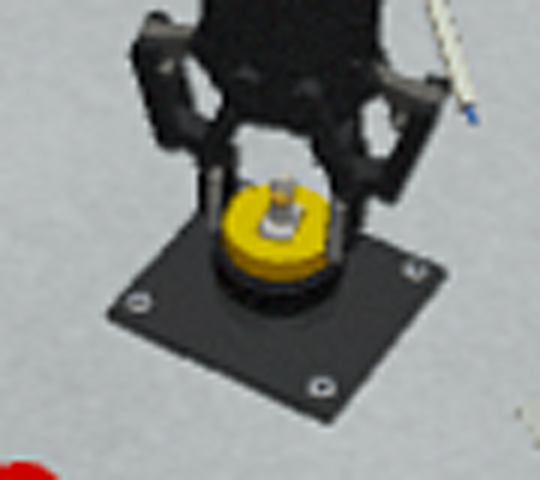

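```bash
python3 -m crank '[[0,-0.03,0,0,0,0,-0.2],[0,-0.03,0,0,0,0,0.6],[0,-0.03,0,0,0,0,0.6],[0,-5,0,0,0,0,0.6],[0,-8,0,0,0,0,0.6],[0,-8,0,0,0,0,0.6]]'; python3 - <<'E'
from h import *
st()
s=cams.camera("scene")[:,:,::-1];t=cams.camera("top")[:,:,::-1]
cv2.imwrite("pics/w4.png",cv2.resize(s[170:250,300:390],None,fx=6,fy=6,interpolation=cv2.INTER_CUBIC))
a=cv2.resize(t[155:190,405:445],None,fx=10,fy=10,interpolation=cv2.INTER_CUBIC);b=cv2.resize(s[265:300,213:253],None,fx=10,fy=10,interpolation=cv2.INTER_CUBIC)
al=np.linspace(0,6.3,80)
for im,n,o in((a,"top",(405,155)),(b,"scene",(213,265))):
  for (x,y),col in (((.6215,-.2131),(0,0,255)),((.6215,-.2143),(0,255,0))):
    q=(proj(n,np.c_[x+.019*np.cos(al),y+.019*np.sin(al),0*al+.015])-o+.5)*10-.5;cv2.polylines(im,[q.round().astype(int)],True,col,1)
cv2.imwrite("pics/c0.png",np.hstack([a,b]))
move((.6215,-.2143,.235),0)
E
```

```text
time: 16.58
tool_pos: [0.5694, 0.1305, 0.2963]
eef_rot: [-0.661, 0.661, 0.252, -0.249]
ft_force: [-0.1, 0.3, 0.2]
opening: 0.0681
t 16.57 pos [0.5694 0.1305 0.2963] yaw 41.6 down [ 4.e-03  5.e-04 -1.e+00] F [-0.1  0.3  0.2] T [-0.02  0.02 -0.02] open 0.0681 q [ 0.02  0.54  1.45  0.    1.14 -0.7 ]
shift cm [-18.92   5.83 -29.29] turn [-0.001  0.725 -0.001]
```

View pics/w4.png

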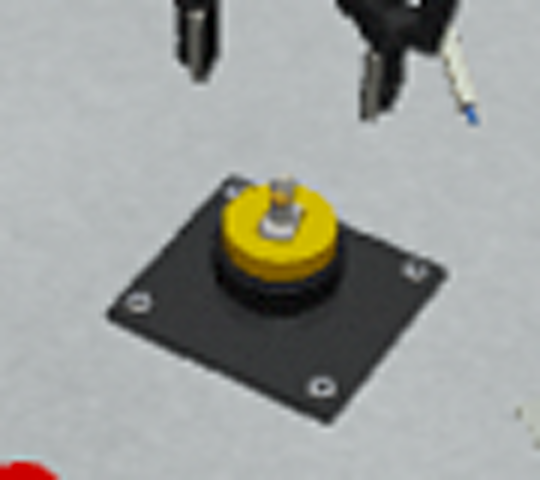

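View pics/c0.png

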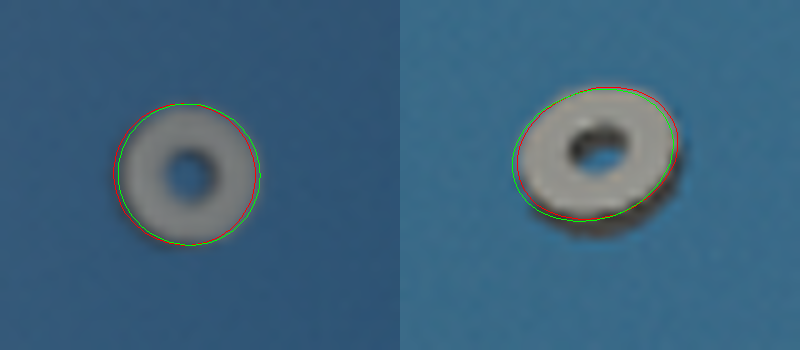

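```bash
python3 -m crank '[[-18.9,5.7,-29.2,0,0.725,0,0.4],[-18.9,5.7,-29.2,0,0.725,0,0.4],[-18.9,5.7,-29.2,0,0.725,0,0.4],[-18.9,5.7,-29.2,0,0.725,0,0.4],[-18.9,5.7,-29.2,0,0.725,0,0.4],[-18.9,5.7,-29.2,0,0.725,0,0.4],[-18.9,5.7,-29.2,0,0.725,0,0.4],[-18.9,5.7,-29.2,0,0.725,0,0.4]]'; python3 - <<'E'
from h import *
st();move((.6215,-.2135,.180),0)
E
```

```text
time: 17.68
tool_pos: [0.6209, -0.2127, 0.2352]
eef_rot: [0.708, -0.707, 0.001, 0.001]
ft_force: [-0.2, -0.1, 0.5]
opening: 0.0596
t 17.68 pos [ 0.6209 -0.2127  0.2352] yaw 0.0 down [-0.0031  0.0015 -1.    ] F [-0.2 -0.1  0.5] T [-0.01 -0.06  0.02] open 0.0596 q [-0.51  0.76  1.25 -0.    1.14 -0.51]
shift cm [ 0.08  5.52 -0.09] turn [-0.002  0.    -0.003]
```

```bash
python3 -m crank '[[0.08,4,-0.09,-0.002,0,-0.003,0.4],[0.08,5.5,-0.09,-0.002,0,-0.003,0.4],[0.08,5.7,-0.09,-0.002,0,-0.003,0.4],[0.08,5.8,-0.09,-0.002,0,-0.003,0.4]]'; python3 - <<'E'
from h import *
st();move((.6215,-.2135,.178),0)
E
```

```text
time: 18.18
tool_pos: [0.6219, -0.2134, 0.1784]
eef_rot: [-0.707, 0.708, 0.001, 0.0]
ft_force: [0.5, 0.5, -0.6]
opening: 0.0595
t 18.18 pos [ 0.6219 -0.2134  0.1784] yaw 0.0 down [ 0.0015 -0.0013 -1.    ] F [ 0.5  0.5 -0.6] T [0.01 0.05 0.02] open 0.0595 q [-0.51  0.83  1.27 -0.    1.03 -0.51]
shift cm [-0.04  0.04 -0.01] turn [0.001 0.001 0.001]
```

```bash
python3 -m crank '[[0,0,0,0.001,0,0.001,0],[0,0,0,0.001,0,0.001,-0.9],[0,0,0,0.001,0,0.001,-0.9],[0,-0.1,0,0.001,0,0.001,-0.9],[0,-0.2,0,0.001,0,0.001,-0.9]]'; python3 - <<'E'
from h import *
st()
s=cams.camera("scene")[:,:,::-1]
cv2.imwrite("pics/c1.png",cv2.resize(s[230:310,180:280],None,fx=6,fy=6,interpolation=cv2.INTER_CUBIC))
E
```

```text
time: 18.8
tool_pos: [0.6219, -0.2134, 0.1806]
eef_rot: [-0.707, 0.707, 0.0, -0.0]
ft_force: [0.3, 0.2, -1.7]
opening: 0.0343
t 18.80 pos [ 0.6219 -0.2134  0.1806] yaw 0.0 down [ 5.e-04 -3.e-04 -1.e+00] F [ 0.3  0.2 -1.7] T [-0.04 -0.01  0.04] open 0.0343 q [-0.51  0.83  1.27 -0.    1.04 -0.51]
```

View pics/c1.png

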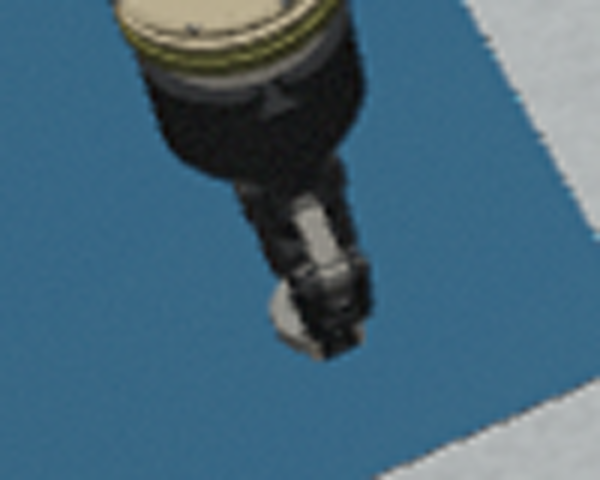

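```bash
python3 -m crank '[[0,-6,0,0,0,0,-0.9],[0,-9.8,0,0,0,0,-0.9],[-5.2,-10,34.3,0,0,0,-0.9],[-5.2,-10,34.3,0,0,0,-0.9],[-5.2,-10,34.3,0,0,0,-0.9],[-5.2,-10,34.3,0,0,0,-0.9],[-5.2,-10,34.3,0,0,0,-0.9],[-5.2,-10,34.3,0,0,0,-0.9]]'; python3 - <<'E'
from h import *
st();move((.569,.1303,.265),0)
E
```

```text
time: 19.85
tool_pos: [0.5687, 0.1323, 0.2805]
eef_rot: [-0.707, 0.707, 0.001, -0.001]
ft_force: [0.4, -1.1, -1.5]
opening: 0.0342
t 19.85 pos [0.5687 0.1323 0.2805] yaw 0.2 down [ 2.e-04 -1.e-04 -1.e+00] F [ 0.4 -1.1 -1.5] T [-0.04  0.02 -0.02] open 0.0342 q [ 0.03  0.56  1.47 -0.    1.11  0.03]
shift cm [ 0.03  1.55 -0.2 ] turn [0.    0.003 0.   ]
```

```bash
python3 -m crank '[[0.03,0.6,-0.2,0,0,0,-0.9],[0.03,1.5,-0.2,0,0,0,-0.9],[0.03,1.5,-0.2,0,0,0,-0.9]]'; python3 - <<'E'
from h import *
st();move((.569,.1303,.250),0)
s=cams.camera("scene")[:,:,::-1]
cv2.imwrite("pics/c2.png",cv2.resize(s[170:250,300:390],None,fx=6,fy=6,interpolation=cv2.INTER_CUBIC))
E
```

```text
time: 20.23
tool_pos: [0.5691, 0.1292, 0.2644]
eef_rot: [-0.707, 0.707, -0.0, -0.001]
ft_force: [-0.5, -0.6, -1.7]
opening: 0.034
t 20.23 pos [0.5691 0.1292 0.2644] yaw 0.1 down [-1.7e-03 -3.0e-04 -1.0e+00] F [-0.5 -0.6 -1.7] T [ 0.02  0.02 -0.02] open 0.0340 q [ 0.02  0.58  1.48 -0.    1.08  0.02]
shift cm [-0.01  1.44  0.11] turn [ 0.     0.001 -0.002]
```

View pics/c2.png

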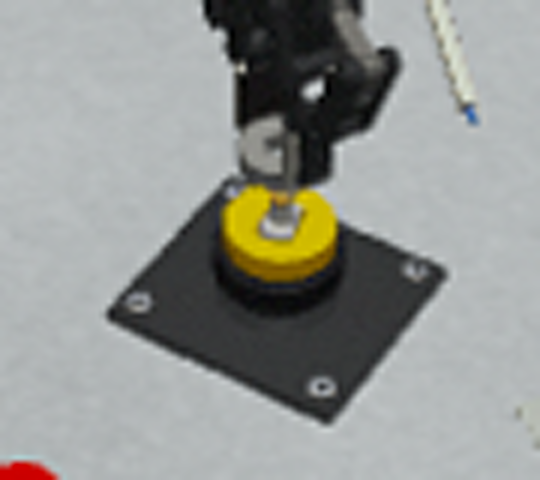

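```bash
python3 -m crank '[[0,0.5,0.11,0,0,-0.002,-0.9],[0,0.9,0.11,0,0,-0.002,-0.9],[0,1.2,0.11,0,0,-0.002,-0.9],[0,1.2,0.11,0,0,-0.002,-0.9]]'; python3 - <<'E'
from h import *
st();move((.569,.1303,.250),0)
E
```

```text
time: 20.78
tool_pos: [0.5692, 0.1303, 0.2527]
eef_rot: [-0.707, 0.707, 0.001, -0.0]
ft_force: [0.5, -0.2, -0.1]
opening: 0.0342
t 20.77 pos [0.5692 0.1303 0.2527] yaw 0.1 down [ 8.e-04 -2.e-04 -1.e+00] F [ 0.5 -0.2 -0.1] T [ 0.01 -0.    0.01] open 0.0342 q [ 0.02  0.59  1.49 -0.    1.05  0.02]
shift cm [-0.02  0.27 -0.  ] turn [0.    0.001 0.001]
```

```bash
python3 -m crank '[[-0.01,0.1,0,0,0,0.001,-0.9],[-0.01,0.2,0,0,0,0.001,-0.9],[-0.01,0.3,0,0,0,0.001,-0.9],[-0.01,0.35,0,0,0,0.001,-0.9]]'; python3 - <<'E'
from h import *
st()
E
```

```text
time: 21.28
tool_pos: [0.5691, 0.1305, 0.2496]
eef_rot: [0.707, -0.707, -0.001, 0.0]
ft_force: [-2.5, -0.2, 5.4]
opening: 0.0346
t 21.27 pos [0.5691 0.1305 0.2496] yaw 0.1 down [ 1.e-04  0.e+00 -1.e+00] F [-2.5 -0.2  5.4] T [ 0.2   0.34 -0.01] open 0.0346 q [0.02 0.6  1.5  0.   1.05 0.02]
```

```bash
python3 -m crank '[[-0.02,0.1,0,0,0,0,-0.9],[-0.02,0.15,0,0,0,0,-0.9],[-0.02,0.15,0,0,0,0,-0.9]]'; python3 - <<'E'
from h import *
st()
E
```

```text
time: 21.65
tool_pos: [0.569, 0.1306, 0.2489]
eef_rot: [0.707, -0.707, -0.001, 0.0]
ft_force: [-2.2, 0.4, 6.7]
opening: 0.0344
t 21.65 pos [0.569  0.1306 0.2489] yaw 0.1 down [ 1.3e-03  2.0e-04 -1.0e+00] F [-2.2  0.4  6.7] T [0.12 0.34 0.01] open 0.0344 q [0.02 0.6  1.5  0.   1.04 0.02]
```

```bash
python3 -m crank '[[-0.02,0.12,0,0,0,0,-0.9],[-0.02,0.2,0,0,0,0,-0.9],[-0.02,0.25,0,0,0,0,-0.9]]'; python3 - <<'E'
from h import *
st()
E
```

```text
time: 22.02
tool_pos: [0.5689, 0.1307, 0.2468]
eef_rot: [0.707, -0.707, -0.001, -0.0]
ft_force: [-0.4, 1.1, 3.2]
opening: 0.0342
t 22.02 pos [0.5689 0.1307 0.2468] yaw 0.1 down [ 2.2e-03  4.0e-04 -1.0e+00] F [-0.4  1.1  3.2] T [0.14 0.1  0.03] open 0.0342 q [0.03 0.6  1.5  0.   1.04 0.02]
```

```bash
python3 -m crank '[[0,0.2,0,0,0,0.002,-0.9],[0,0.4,0,0,0,0.002,-0.9],[0,0.6,0,0,0,0.002,-0.9],[0,0.8,0,0,0,0.002,-0.9]]'; python3 - <<'E'
from h import *
st()
E
```

```text
time: 22.52
tool_pos: [0.5689, 0.1306, 0.2385]
eef_rot: [0.707, -0.707, -0.001, 0.001]
ft_force: [-0.8, 0.8, 2.3]
opening: 0.0345
t 22.52 pos [0.5689 0.1306 0.2385] yaw 0.1 down [-0.e+00  3.e-04 -1.e+00] F [-0.8  0.8  2.3] T [ 0.07  0.06 -0.02] open 0.0345 q [0.03 0.61 1.5  0.   1.02 0.02]
```

```bash
python3 -m crank '[[0,0.2,0,0,0,0,-0.9],[0,0.4,0,0,0,0,-0.9],[0,0.55,0,0,0,0,-0.9],[0,0.6,0,0,0,0,-0.9]]'; python3 - <<'E'
from h import *
st()
E
```

```text
time: 23.02
tool_pos: [0.5687, 0.1307, 0.2319]
eef_rot: [0.707, -0.707, -0.0, 0.001]
ft_force: [-0.3, 1.5, -2.7]
opening: 0.0346
t 23.02 pos [0.5687 0.1307 0.2319] yaw 0.1 down [-1.4e-03  4.0e-04 -1.0e+00] F [-0.3  1.5 -2.7] T [ 0.19  0.13 -0.04] open 0.0346 q [0.03 0.62 1.51 0.   1.01 0.02]
```

```bash
python3 -m crank '[[0,0.1,0,0,0,-0.001,-0.9],[0,0.2,0,0,0,-0.001,-0.9],[0,0.25,0,0,0,-0.001,-0.9]]'; python3 - <<'E'
from h import *
st()
s=cams.camera("scene")[:,:,::-1]
cv2.imwrite("pics/c3.png",cv2.resize(s[170:250,300:390],None,fx=6,fy=6,interpolation=cv2.INTER_CUBIC))
E
```

```text
time: 23.4
tool_pos: [0.5687, 0.1307, 0.231]
eef_rot: [0.707, -0.707, -0.001, 0.001]
ft_force: [-8.1, 0.0, 15.3]
opening: 0.0346
t 23.40 pos [0.5687 0.1307 0.231 ] yaw 0.1 down [ 1.e-04  1.e-04 -1.e+00] F [-8.1  0.  15.3] T [-0.04  1.35  0.02] open 0.0346 q [0.03 0.62 1.51 0.   1.01 0.02]
```

View pics/c3.png

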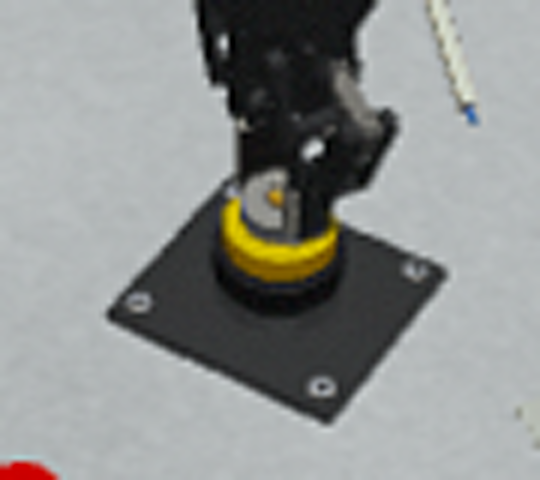

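The collar is down with a brass ball visible above its top at (277,196), and I felt a firm stop at TCP z = 0.231. I'll release.

```bash
python3 -m crank '[[0,-0.05,0,0,0,0,-0.4],[0,-0.05,0,0,0,0,0.4],[0,-0.05,0,0,0,0,0.4],[0,-4,0,0,0,0,0.4],[0,-9,0,0,0,0,0.4],[0,-9,0,0,0,0,0.4]]'; python3 - <<'E'
from h import *
st()
sc=cams.camera("scene")[:,:,::-1];t=cams.camera("top")[:,:,::-1]
m=(.5690,.1303);al=np.linspace(0,6.3,80)
b=cv2.resize(sc[185:235,320:380],None,fx=9,fy=9,interpolation=cv2.INTER_CUBIC);o=b.copy()
for rad,z,c in((.030,.038,(0,0,255)),(.025,.052,(0,255,0)),(.019,.066,(255,0,255))):
    q=(proj("scene",np.c_[m[0]+rad*np.cos(al),m[1]+rad*np.sin(al),0*al+z])-(320,185)+.5)*9-.5;cv2.polylines(o,[q.round().astype(int)],True,c,1)
cv2.imwrite("pics/d1.png",np.vstack([b,o])[:900]); cv2.imwrite("pics/d1.png",cv2.resize(np.hstack([b,o]),None,fx=.74,fy=.74))
cv2.imwrite("pics/d2.png",t);cv2.imwrite("pics/d3.png",sc)
E
```

```text
time: 24.2
tool_pos: [0.5692, 0.1307, 0.3249]
eef_rot: [0.707, -0.707, -0.004, -0.002]
ft_force: [-0.0, -0.0, -1.1]
opening: 0.0602
t 24.20 pos [0.5692 0.1307 0.3249] yaw 0.1 down [ 8.e-03  3.e-04 -1.e+00] F [-0.  -0.  -1.1] T [0.02 0.05 0.02] open 0.0602 q [0.03 0.51 1.42 0.   1.2  0.02]
```

View pics/d1.png

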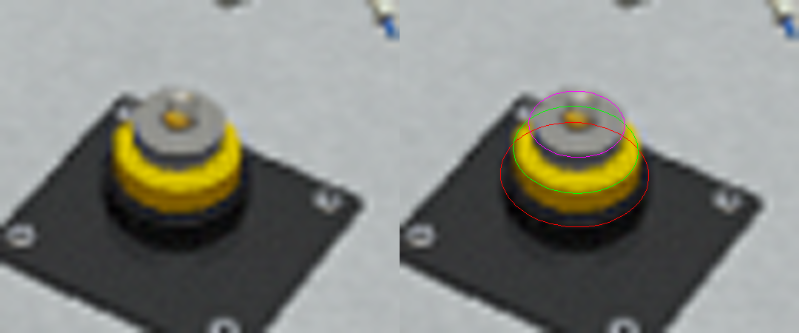

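View pics/d3.png

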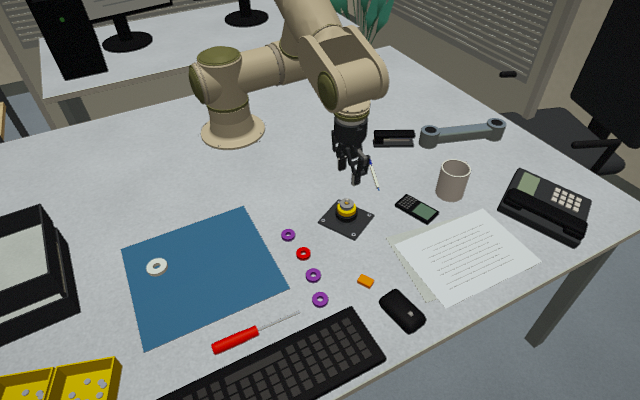

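```bash
python3 - <<'E'
from station import close_job
print(close_job())
E
```

```text
the job is handed in; nothing more can be done
None
```

The pivot is rebuilt and handed in at about 24 s of the 72 s allowed: black bush, then yellow washer, then grey collar, each felt home before I fetched the next.

- **Bush:** it slid down the lower step and stopped on the hub. The stop read 19.5 N vertical, the highest force seen in any reading.
- **Washer:** it rested at about 5.5 N until I turned it about 10° under light press. Then it dropped over the flats and slid home almost freely, stopping at 3–6 N.
- **Collar:** it met the balls at about 5–7 N. The force then turned to a 2.7 N downward pull as it clicked in under them, and I seated it against a firm stop at 15 N.

**Last checks:** after release, the final picture shows all three rings stacked level. Their top edges match the expected 38, 52 and 66 mm outlines to about half a millimetre, and a brass ball is visible above the collar. The white spare, the purple and red look-alikes and everything else in view look unmoved. The gripper is open and clear of the parts.

**Disagreements:**
- Each ring's stop height read 0.6–1 mm lower than I calculated from its pick-up height. The offset was much the same for all three, so I took it as a measuring bias.
- My first grip on the washer was too shallow, so I took it again about 6 mm lower.
- I did not press on the released collar as a separate check.

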